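Open the bead cupboard past its child-safety catch

ROBOT

A 7-joint arm with a two-finger parallel gripper is mounted at the origin on the work surface. World frame = base frame: x ahead of the robot, y to its left, z up, the work surface at z = 0. Lengths are in m, angles in rad, forces in N, time in s.
With the tool pointing down it reaches from about 0.425 to 0.95 m from the base axis. Payload 16.7 kg.
Tool frame: the origin (TCP) lies midway between the tips of the shut fingers; the grasp point (between the pads) lies 19 mm behind it (robot.grip_point_offset is the z of the grasp point in the tool frame, in m); z points along the fingers, y is the direction in which the jaws open and shut (so a half turn about z gives the same grasp; the last joint's range is limited). The gripper opens to 94 mm and grips with 3 to 60 N. Pads are 16 mm wide; open, the fingers measure 119 mm over their backs; the gripper's body (75 mm by 177 mm) begins 78 mm behind the grasp point.
Start: joints at [-1.298, 0.426, 0.074, 1.606, -0.034, 1.111, -0.067], TCP at [0.277, 0.616, 0.205] pointing down, gripper open.
Joint ranges: [-2.85, 2.85], [-0.5, 2.14], [-1.23, 1.37], [0.21, 2.46], [-1.02, 4.16], [0.16, 2.05], [-2.73, 2.73]. Speed limits (rad/s): [1.89, 1.89, 2.39, 2.39, 3.01, 3.01, 3.01].

INTERFACE

Orientations are given as a unit quaternion [w, x, y, z].
In Python, from workcell import monitor, optics, sign_off, spot_in, regions_of, place_of, robot gives the robot as it stands.
- The arm moves only by the tool move_arm, never from a script. Its argument "increments" is a list of rows, each an object of numbers: "x", "y", "z": the shift along the tool's x, y, z in m; "wx", "wy", "wz": the turn, a rotation vector about the tool's x, y, z in degrees. In form: [{"x": .., "y": .., "z": .., "wx": .., "wy": .., "wz": ..}, ...]. A call has 1 to 10 rows; each row is the pose to reach, as a shift and turn from the pose commanded when the call began, along the tool's axes at that moment; what a row does not reach only later rows make up. A row lasts 1/10 s, in which the tool goes at most 50 mm and 8.59 degrees, less where a joint would pass 70% of its speed; a pose out of reach is approached as far as the arm can. A call with a gripper value outside its range is refused whole. "hand" is the opening, from 0 (shut) to 1 (fully open), set as the call begins (left out, the last holds). The fingers move at their own pace and stop on an object; "grip_force" is the grip in N (left out, the last holds). Time passes only in rows, so rows that repeat a pose let the fingers close. It gives the time, the measured TCP pose, the force and the opening at its end, in the units of the state.
- monitor.read_state(): the state, without advancing time (a new reading comes with each control period).
- optics.grab_frame(name): name is "scene" or "top"; returns a dict with "frame" (384x512x3 uint8, red, green, blue), "intrinsics" (3x3 intrinsics, pixels), "extrinsics" (4x4, takes a point from world to camera coordinates). Camera axes: x right, y up, looking along -z (the intrinsics and any distortion apply to the point x, -y, -z); pixel columns grow to the right and rows downward; lengths in m; the calibration is good to about 2 mm. A picture is of the moment at which its call begins. There is no depth.
- sign_off(): hands the job in, once; it reports no verdict.
Trained networks look in a picture, given as the dict that the camera call returned (one of the last four; its "shot" number tells which), for a name from the list of things; names that differ only in an ending like _2 or _b are one class to them, and where a whole thing is asked for, a point or a joint stands for the part that bears it (a point fixed in the world has none). Each returns a list of dicts, best first, with "p" (0 to 1); they miss things now and then, are a little off and sometimes report something else, mostly with a low value. They report only what shows in the picture. A call takes as long as a camera call.
- spot_in(picture, query): "point" ([x, y, z] in m, in world coordinates, good to about 4 mm: the middle of the surface that is visible of it).
- regions_of(picture, query): "region" (384x512 bool, what is visible of it).
- place_of(picture, query): "point" ([x, y, z] in m, in world coordinates, good to about 4 mm: a listed point, or the origin of a listed thing).
The state is a dict: "t": time; "qpos": joint angles; "qvel": joint speeds; "tau": joint torques, N m; "ee_pos": TCP position; "orientation": TCP orientation; "ft_force": force on the tool from outside, world axes, zero at the start; "wrist_torque": the same for the moment, N m; "grip_width": finger opening in m.
Only numpy, scipy, OpenCV 4.12 (cv2) and the standard library are available. Lean on these libraries where they do the work, as an engineer would, in place of code of your own. Each camera call takes 0.05 s, during which the arm holds its last target. There are 200 camera calls.

TASK

The door of the wider of the two small bead cupboards stands ajar, held by a child-safety catch behind its top edge. Reach down through the gap behind the door, press the catch's white tongue down, and with it held down pull the door towards you until it stands wide open, about square to the cupboard; then let go. Leave the narrow cupboard's door as it is and do not shift or topple the jar on top of the wide one.

Things in the scene. Friction and masses are not known exactly. Their poses are not given: they have to be found in the camera images.
- wide_cupboard: Fixed pale-wood cupboard, 230 mm wide, 180 deep, 200 high, with a plain solid door facing the robot. Origin: centre of its underside; x from front to back, y to its left seen from the robot, z up. Door panel 230 mm wide, 15 thick, 52 to 196 mm above the table; upright hinge axis at x = -90, y = +115 mm, in the plane of the door's back face. Small knob low on its outside.
- wide_door (a joint): Opening angle (rad) of the wide cupboard's door: 0 shut, grows as its free edge swings out towards the robot, up to 1.9. It starts ajar at 0.30 to 0.36; the catch stops it at about 0.38 until the tongue is pressed, and is cleared beyond about 0.55. The door turns easily and stays where it is left.
- wide_tongue (a point): Press point on the catch's white tongue: level plate on the door's back, moving with the door, 44 mm wide, reaching 96 mm in; last 12 mm is a hook 9 mm up. Point: mid-width, 25 mm behind the door's back, 179 mm above table. x: off the door into the cupboard, y: to hinge (at x -25, y +165 mm). Gap here about 50 mm, open from above. Sinks 22 mm (2 to 6.4 N spring), frees at 8; press 12 to 18.
- narrow_door (a joint): Opening angle (rad) of the other, narrow cupboard's door (0 shut). That cupboard is 170 mm wide, of the same height, depth and wood; its door is framed round a glass pane and also ajar at 0.30 to 0.36 on a catch of its own. Not to be opened or shut. Which cupboard stands left and which right varies.
- bead_jar: Clear round jar of beads with a black lid, 62 mm across and 84 mm high, loose on the rear part of the wide cupboard's top, its front at least 90 mm behind the cupboard's front edge. Origin at the centre of its underside, z up. Leave it alone.

How it is judged:
By the outcome, as a careful person would: the job done as asked, in the order asked, and still so for the second after the job is handed in, with the robot touching nothing.
It also fails if it takes over 35 s, if anything falls off the work surface, if the arm or the gripper's body presses on something with over 40 N, if the wrist force passes 120 N, or if a joint passes its speed limit or range.

## Working session

There is one attempt and no reset: what is moved stays moved. The work goes in short steps, Python scripts to look and compute and a tool call to move; the robot and the scene stay as the last step left them, time stands still between calls to the robot, and variables do not carry over. Pictures are saved under pics/ and viewed, about 8 in all and at most 12, crops included, and the job is handed in when it is done.

Besides the shell and the picture viewer there is one more tool, called after "Emit:" by a JSON object that holds its "name" and its "arguments", one argument or row to a line. move_arm: Moves the arm, as the interface text tells. Its arguments: {"type":"object","properties":{"increments":{"type":"array"},"hand":{"type":"number"},"grip_force":{"type":"number"}},"required":["increments"]}

```bash
mkdir -p pics; ls
cat > h.py <<'E'
import numpy as np, cv2
from workcell import monitor, optics, sign_off, spot_in, regions_of, place_of, robot
def proj(f,p):
    c=f["extrinsics"]@np.append(p,1); v=np.asarray(f["intrinsics"])@np.array([c[0],-c[1],-c[2]]); return v[:2]/v[2]
def save(f,n): cv2.imwrite("pics/"+n,f["frame"][:,:,::-1])
E
python3 - <<'E'
from h import *
s=monitor.read_state(); print(s)
for n in("scene","top"):
    f=optics.grab_frame(n); save(f,n+"0.png"); print(n,np.linalg.inv(f["extrinsics"])[:3,3].round(3), {k:v for k,v in f.items() if k not in("frame","extrinsics","intrinsics")})
    for q in("wide_cupboard","wide_tongue","bead_jar","wide_door","narrow_door"):
        for fn in (place_of,spot_in):
            try: print(q,fn.__name__,[(r["p"],np.round(r["point"],4)) for r in fn(f,q)[:3]])
            except Exception as e: print(q,e)
E
```

```text
pics
{'t': 0.0, 'qpos': array([-1.29749957,  0.42668832,  0.07384918,  1.60658141, -0.03413287,
        1.11080041, -0.06709984]), 'qvel': array([-3.46156342e-05, -8.86180843e-04, -1.85649673e-04, -7.92737721e-05,
       -8.52037246e-04, -7.59369587e-05, -6.71847140e-04]), 'tau': array([ 8.42630379e-04, -9.35819077e+01,  3.66710633e+00, -4.54173303e+01,
       -4.88532940e-02,  2.00945197e-02,  1.32345749e-04]), 'ee_pos': array([0.27680321, 0.61516924, 0.20481599]), 'orientation': array([-1.00061332e-04,  2.09848715e-01,  9.77733678e-01, -6.00990771e-04]), 'ft_force': array([ 0.42036816, -0.04024991, -0.3335751 ]), 'wrist_torque': array([ 0.05097619,  0.03105144, -0.00756346]), 'grip_width': 0.09395725409236746}
scene [1.263 0.626 0.796] {'shot': 1}
wide_cupboard call [(0.83, array([ 0.7065, -0.1465, -0.0009]))]
wide_cupboard call [(0.62, array([ 0.7577, -0.0794,  0.1502]))]
wide_tongue call [(0.51, array([ 0.5956, -0.2113,  0.1749]))]
wide_tongue call [(0.56, array([ 0.5916, -0.2132,  0.1763]))]
bead_jar call [(0.91, array([ 0.744 , -0.1047,  0.2021]))]
bead_jar call [(0.56, array([
[... 207 characters left out ...]
arrow_door call [(0.82, array([0.5749, 0.244 , 0.1863]))]
top [0.585 0.003 1.059] {'shot': 2}
wide_cupboard call []
wide_cupboard call [(0.63, array([ 0.6803, -0.1637,  0.1971]))]
wide_tongue call [(0.63, array([ 0.5995, -0.2158,  0.1822]))]
wide_tongue call [(0.72, array([ 0.6031, -0.2195,  0.1802]))]
bead_jar call [(0.55, array([ 0.7419, -0.1049,  0.2007]))]
bead_jar call [(0.88, array([ 0.7374, -0.1024,  0.2877])), (0.51, array([ 0.6029, -0.2183,  0.1815]))]
wide_door it knows: bead_jar, wide_cupboard, wide_tongue
wide_door call [(0.59, array([ 0.5784, -0.2054,  0.1848]))]
narrow_door it knows: bead_jar, wide_cupboard, wide_tongue
narrow_door call [(0.89, array([0.5689, 0.2028, 0.1838]))]
```

View pics/top0.png

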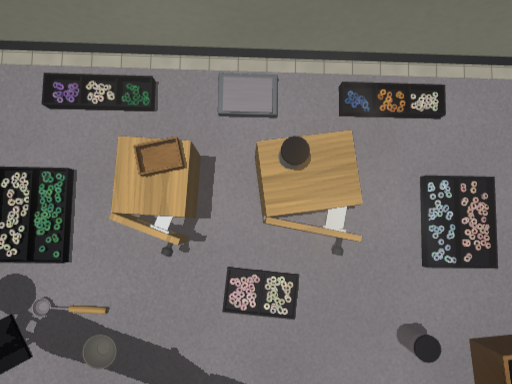

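View pics/scene0.png

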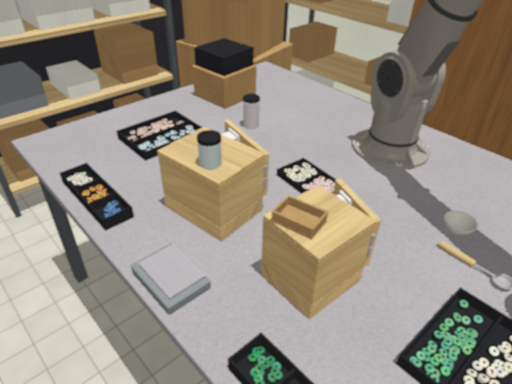

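The top view shows the wide cupboard on the right: front corners near (265,217) and (361,205), jar at (294,151). Its door runs from (265,220) to (361,239), with the white tongue near (335,218). The narrow cupboard is on the left. I'll measure these more finely.

```bash
cat >> h.py <<'E'
def back(f,uv,z):
    E=np.asarray(f["extrinsics"]);K=np.asarray(f["intrinsics"]);d=np.linalg.inv(K)@np.array([uv[0],uv[1],1.]);d=E[:3,:3].T@np.array([d[0],-d[1],-d[2]])
    o=-E[:3,:3].T@E[:3,3]; return o+d*(z-o[2])/d[2]
E
python3 - <<'E'
from h import *
f=optics.grab_frame("top")
cv2.imwrite("pics/crop1.png",cv2.resize(f["frame"][120:260,240:380,::-1],None,fx=4.2,fy=4.2,interpolation=cv2.INTER_CUBIC))
for q in("wide_cupboard","wide_door","wide_tongue"):
    for r in regions_of(f,q)[:1]:
        m=r["region"].astype(np.uint8); pts=np.argwhere(m)[:,::-1].astype(np.float32)
        b=cv2.boxPoints(cv2.minAreaRect(pts)); z={"wide_cupboard":.2,"wide_door":.196,"wide_tongue":.179}[q]
        print(q,r["p"],m.sum(),[(x.round(1),back(f,x,z)[:2].round(4)) for x in b])
for uv in [(265,217),(361,205),(353,131),(257,143)]: print(uv,back(f,uv,.2).round(4))
E
```

```text
wide_cupboard 0.79 8270 [(array([251.4, 141.4], dtype=float32), array([ 0.7765, -0.0109])), (array([352.9, 127.9], dtype=float32), array([ 0.815 , -0.2533])), (array([369.4, 251.2], dtype=float32), array([ 0.5232, -0.2901])), (array([267.8, 264.8], dtype=float32), array([ 0.4894, -0.0535]))]
wide_door 0.64 1132 [(array([263.6, 218.1], dtype=float32), array([ 0.5965, -0.0424])), (array([355.2, 204.8], dtype=float32), array([ 0.6311, -0.2587])), (array([361.9, 251. ], dtype=float32), array([ 0.5232, -0.2737])), (array([270.3, 264.2], dtype=float32), array([ 0.4902, -0.0593]))]
wide_tongue 0.63 382 [(array([324.2, 225.8], dtype=float32), array([ 0.5804, -0.1887])), (array([328.7, 203.5], dtype=float32), array([ 0.634 , -0.1995])), (array([347.2, 207.2], dtype=float32), array([ 0.6258, -0.2443])), (array([342.7, 229.5], dtype=float32), array([ 0.5723, -0.2332]))]
(265, 217) [ 0.5989 -0.0455  0.2   ]
(361, 205) [ 0.6307 -0.2713  0.2   ]
(353, 131) [ 0.8074 -0.2534  0.2   ]
(257, 143) [ 0.773  -0.0242  0.2   ]
```

View pics/crop1.png

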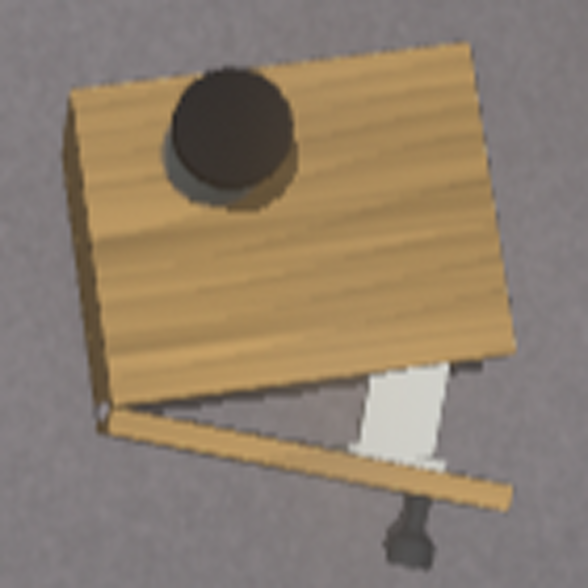

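The crop shows the cupboard corners at (112,406), (516,352), (468,43) and (71,92). The door's back edge runs (120,408)→(512,486), with the white tongue at about (405,410) and a clear gap above it. From these I'll compute the geometry and the moves.

```bash
cat >> h.py <<'E'
def rel(p,yaw,st=None):
    "increment (tool axes, mm-rounded) from the present pose to world p, tool down with tool y at angle yaw(rad)"
    from scipy.spatial.transform import Rotation as R
    s=st or monitor.read_state(); q=s["orientation"]; R0=R.from_quat(np.r_[q[1:],q[0]])
    y=np.array([np.cos(yaw),np.sin(yaw),0]);z=np.array([0,0,-1.]);x=np.cross(y,z)
    R1=R.from_matrix(np.c_[x,y,z]); return (R0.inv().apply(np.asarray(p)-s["ee_pos"])).round(4),(R0.inv()*R1).as_rotvec(degrees=True).round(2)
E
python3 - <<'E'
from h import *
f=optics.grab_frame("top")
P=lambda u,v,z: back(f,((u+.5)/4.2-.5+240,(v+.5)/4.2-.5+120),z)[:2]
c=[P(*a,.2) for a in((112,406),(516,352),(468,43),(71,92))]
fl,fr,br,bl=c; print("corners",np.round(c,4)); print("sizes",np.linalg.norm(fl-fr),np.linalg.norm(br-bl),np.linalg.norm(fr-br),np.linalg.norm(fl-bl))
v=(fl-fr)+(bl-br); yc=np.arctan2(-v[0],v[1]); v2=(bl-fl)+(br-fr); yc2=np.arctan2(v2[1],v2[0]); yaw=(yc+yc2)/2
X=np.array([np.cos(yaw),np.sin(yaw)]);Y=np.array([-X[1],X[0]]); C=np.mean(c,0); H=C-.09*X+.115*Y
print("yaw",yc,yc2,"centre",C,"hinge",H)
a,b=P(120,408,.196),P(512,486,.196); d=(b-a)/np.linalg.norm(b-a); print("door end len",np.linalg.norm(b-H),"off",np.cross(d,H-a))
th=np.arctan2(-d@X,-d@Y); e=(b-H); th2=np.arctan2(-e@X,-e@Y); print("theta",th,th2)
for t in(th,th2):
    D=-Y*np.cos(t)-X*np.sin(t); N=X*np.cos(t)-Y*np.sin(t); print("press",H+.165*D+.025*N,"doorY angle",np.arctan2(-D[1],-D[0]))
p=H+.165*D+.022*N; ya=np.arctan2(-D[1],-D[0])
print("lift",rel([.277,.616,.33],1.148)); print("above",rel([*p,.33],ya))
E
```

```text
corners [[ 0.6006 -0.0484]
 [ 0.6344 -0.2748]
 [ 0.8101 -0.2487]
 [ 0.7766 -0.023 ]]
sizes 0.2288810680916117 0.22815861651861424 0.17759943708101686 0.17773142879210876
yaw 0.1478130571839617 0.14548588248180166 centre [ 0.70542831 -0.14875381] hinge [ 0.59959005 -0.04813939]
door end len 0.2285882387050033 off -0.0009868246676096514
theta 0.32676722016629656 0.32245016632992607
press [ 0.59462662 -0.21494876] doorY angle 1.3906785764614817
press [ 0.59534679 -0.21496863] doorY angle 1.3949956302978521
lift (array([ 1.000e-04,  5.000e-04, -1.245e-01]), array([-0., -0., -0.]))
above (array([-0.6282, -0.6274, -0.1245]), array([ -0.  ,  -0.  , -14.15]))<stdin>:9: DeprecationWarning: Arrays of 2-dimensional vectors are deprecated. Use arrays of 3-dimensional vectors instead. (deprecated in NumPy 2.0)
```

Emit:
{"name": "move_arm", "arguments": {
  "increments": [
    {"z":-0.045},
    {"z":-0.09},
    {"z":-0.135},
    {"x":-0.03,"y":-0.03,"z":-0.135},
    {"x":-0.065,"y":-0.065,"z":-0.135},
    {"x":-0.1,"y":-0.1,"z":-0.135},
    {"x":-0.135,"y":-0.135,"z":-0.135},
    {"x":-0.17,"y":-0.17,"z":-0.135},
    {"x":-0.205,"y":-0.205,"z":-0.135},
    {"x":-0.24,"y":-0.24,"z":-0.135,"wz":-4}
  ],
  "hand": 0
}}

```text
schema error: expected keys x, y, z, wx, wy, wz
```

Run:
```python
from h import *
s=monitor.read_state(); print(s["t"],s["ee_pos"],s["grip_width"],s["ft_force"]); print(rel([.5945,-.215,.33],1.393))
```

```text
1.15 [0.27693853 0.61551751 0.20545961] 0.09389764709894828 [-0.7442197  -0.1950038  -0.49000249]
(array([-0.6304, -0.6271, -0.1245]), array([ -0.  ,  -0.  , -14.04]))
```

Emit:
{"name": "move_arm", "arguments": {
  "increments": [
    {"x":0,"y":0,"z":-0.045,"wx":0,"wy":0,"wz":0},
    {"x":0,"y":0,"z":-0.09,"wx":0,"wy":0,"wz":0},
    {"x":0,"y":0,"z":-0.135,"wx":0,"wy":0,"wz":0},
    {"x":-0.03,"y":-0.03,"z":-0.135,"wx":0,"wy":0,"wz":0},
    {"x":-0.065,"y":-0.065,"z":-0.135,"wx":0,"wy":0,"wz":0},
    {"x":-0.1,"y":-0.1,"z":-0.135,"wx":0,"wy":0,"wz":0},
    {"x":-0.135,"y":-0.135,"z":-0.135,"wx":0,"wy":0,"wz":0},
    {"x":-0.17,"y":-0.17,"z":-0.135,"wx":0,"wy":0,"wz":0},
    {"x":-0.205,"y":-0.205,"z":-0.135,"wx":0,"wy":0,"wz":0},
    {"x":-0.24,"y":-0.24,"z":-0.135,"wx":0,"wy":0,"wz":0}
  ],
  "hand": 0
}}

```text
t: 2.15
ee_pos: [0.3977, 0.2962, 0.3407]
orientation: [0.0, 0.21, 0.978, 0.0]
ft_force: [1.9, 0.6, 0.9]
grip_width: 0.0176
```

Run:
```python
from h import *
s=monitor.read_state(); print(s["t"],s["ee_pos"],s["grip_width"],s["ft_force"],s["qpos"].round(2)); print(rel([.5945,-.215,.33],1.393))
```

```text
2.15 [0.39769888 0.29615167 0.34069216] 0.01764632392365926 [1.9126538  0.5909365  0.91918986] [-1.01  0.02  0.25  1.83 -0.    1.3   0.38]
(array([-0.3892, -0.3854,  0.0104]), array([  0.04,   0.  , -14.04]))
```

Emit:
{"name": "move_arm", "arguments": {
  "increments": [
    {"x":-0.035,"y":-0.035,"z":0,"wx":0,"wy":0,"wz":-2},
    {"x":-0.07,"y":-0.07,"z":0,"wx":0,"wy":0,"wz":-4},
    {"x":-0.105,"y":-0.105,"z":0,"wx":0,"wy":0,"wz":-6},
    {"x":-0.14,"y":-0.14,"z":0,"wx":0,"wy":0,"wz":-8},
    {"x":-0.175,"y":-0.175,"z":0,"wx":0,"wy":0,"wz":-10},
    {"x":-0.21,"y":-0.21,"z":0,"wx":0,"wy":0,"wz":-12},
    {"x":-0.245,"y":-0.245,"z":0,"wx":0,"wy":0,"wz":-14},
    {"x":-0.28,"y":-0.28,"z":0,"wx":0,"wy":0,"wz":-14},
    {"x":-0.315,"y":-0.315,"z":0,"wx":0,"wy":0,"wz":-14},
    {"x":-0.345,"y":-0.345,"z":0,"wx":0,"wy":0,"wz":-14}
  ]
}}

```text
t: 3.15
ee_pos: [0.5708, -0.1605, 0.3408]
orientation: [0.0, 0.089, 0.996, -0.0]
ft_force: [0.5, 0.7, 0.5]
grip_width: 0.0007
```

Run:
```python
from h import *
s=monitor.read_state(); print(s["t"],s["ee_pos"],s["grip_width"],s["ft_force"],s["qpos"].round(2)); print(rel([.5945,-.215,.225],1.393))
```

```text
3.15 [ 0.5708     -0.16053346  0.34076844] 0.0007363583635025704 [0.46144888 0.70465606 0.51509617] [-0.43  0.23  0.73  1.65 -0.16  1.32  1.72]
(array([-0.0329, -0.0494,  0.1158]), array([-0.01,  0.05, -0.06]))
```

Emit:
{"name": "move_arm", "arguments": {
  "increments": [
    {"x":-0.016,"y":-0.025,"z":0,"wx":0,"wy":0,"wz":0},
    {"x":-0.033,"y":-0.049,"z":0.02,"wx":0,"wy":0,"wz":0},
    {"x":-0.033,"y":-0.049,"z":0.06,"wx":0,"wy":0,"wz":0},
    {"x":-0.033,"y":-0.049,"z":0.1,"wx":0,"wy":0,"wz":0},
    {"x":-0.033,"y":-0.049,"z":0.116,"wx":0,"wy":0,"wz":0},
    {"x":-0.033,"y":-0.049,"z":0.116,"wx":0,"wy":0,"wz":0},
    {"x":-0.033,"y":-0.049,"z":0.116,"wx":0,"wy":0,"wz":0}
  ]
}}

```text
t: 3.85
ee_pos: [0.5948, -0.2123, 0.226]
orientation: [0.001, 0.089, 0.996, -0.0]
ft_force: [-0.4, -1.2, 0.1]
grip_width: 0.0002
```

Run:
```python
from h import *
s=monitor.read_state(); print(s["t"],s["ee_pos"],s["grip_width"],s["ft_force"],s["qpos"].round(2)); print(rel([.5945,-.215,.164],1.393))
f=optics.grab_frame("scene"); u=proj(f,s["ee_pos"]); print("tip px",u)
x,y=int(u[0])-60,int(u[1])-60; print("crop",x,y)
g=f["frame"][y:y+120,x:x+120,::-1].copy(); cv2.imwrite("pics/sc1.png",cv2.resize(g,None,fx=5,fy=5,interpolation=cv2.INTER_CUBIC))
```

```text
3.85 [ 0.59478692 -0.21228401  0.22603998] 0.00021349010967468154 [-0.38139658 -1.15311917  0.11726528] [-0.29  0.4   0.71  1.72 -0.29  1.13  1.89]
(array([-0.0001, -0.0027,  0.062 ]), array([-0.01,  0.07, -0.03]))
tip px [227.85900134 121.84855497]
crop 167 61
```

View pics/sc1.png

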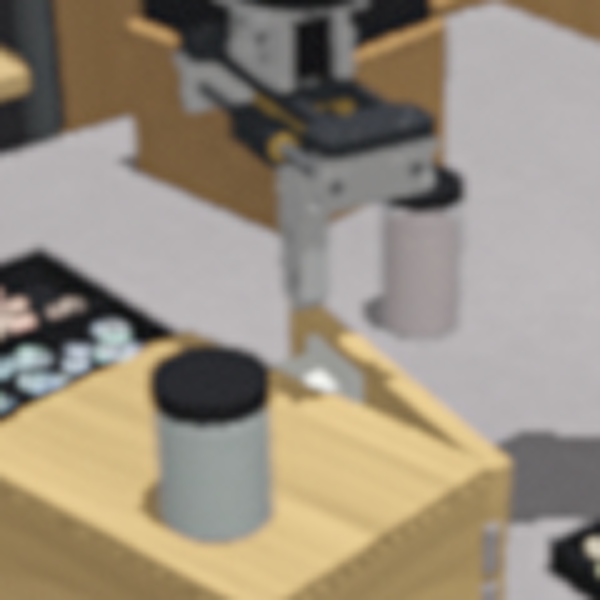

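The shut fingers, with their tip at about (310,300) in the crop, are over the gap behind the door, above the white tongue at (320,380). The jar stands well clear. I'll descend and watch the force.

Emit:
{"name": "move_arm", "arguments": {
  "increments": [
    {"x":0,"y":-0.003,"z":0.015,"wx":0,"wy":0,"wz":0},
    {"x":0,"y":-0.003,"z":0.03,"wx":0,"wy":0,"wz":0},
    {"x":0,"y":-0.003,"z":0.042,"wx":0,"wy":0,"wz":0},
    {"x":0,"y":-0.003,"z":0.042,"wx":0,"wy":0,"wz":0},
    {"x":0,"y":-0.003,"z":0.042,"wx":0,"wy":0,"wz":0}
  ]
}}

```text
t: 4.4
ee_pos: [0.5935, -0.2151, 0.1822]
orientation: [-0.0, 0.089, 0.996, -0.0]
ft_force: [-0.2, -0.3, -0.1]
grip_width: 0.0003
```

Emit:
{"name": "move_arm", "arguments": {
  "increments": [
    {"x":0,"y":0,"z":0.007,"wx":0,"wy":0,"wz":0},
    {"x":0,"y":0,"z":0.013,"wx":0,"wy":0,"wz":0},
    {"x":0,"y":0,"z":0.02,"wx":0,"wy":0,"wz":0},
    {"x":0,"y":0,"z":0.02,"wx":0,"wy":0,"wz":0},
    {"x":0,"y":0,"z":0.02,"wx":0,"wy":0,"wz":0}
  ]
}}

```text
t: 4.9
ee_pos: [0.5936, -0.2153, 0.1625]
orientation: [-0.0, 0.089, 0.996, -0.0]
ft_force: [-0.1, -1.7, 4.3]
grip_width: 0.0004
```

Run:
```python
from h import *
s=monitor.read_state(); print(s["t"],s["ee_pos"],s["ft_force"],s["wrist_torque"],s["qpos"].round(2)); print(rel([.5945,-.215,.164],1.393))
f=optics.grab_frame("scene"); x,y=167,61
cv2.imwrite("pics/sc2.png",cv2.resize(f["frame"][y:y+120,x:x+120,::-1],None,fx=5,fy=5,interpolation=cv2.INTER_CUBIC))
```

```text
4.9 [ 0.59357776 -0.21528807  0.16252829] [-0.13050452 -1.72294953  4.27068004] [-0.42513846  0.07163883 -0.02712297] [-0.25  0.47  0.67  1.78 -0.34  1.01  1.94]
(array([-0.0009,  0.0004, -0.0015]), array([-0.01, -0.01, -0.06]))
```

View pics/sc2.png

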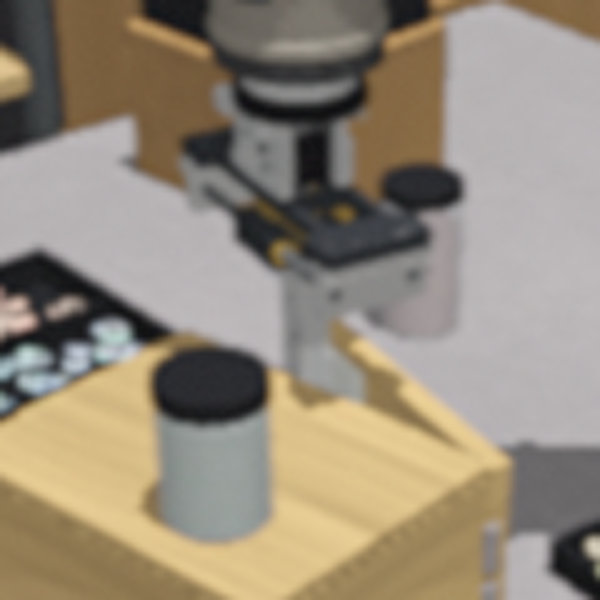

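Tongue is pressed about 16 mm, with 4.3 N upward on the tool, and nothing else is touched. Next I'll plan the arc about the hinge.

Run:
```python
import numpy as np
h=np.array([.022,.165])
for i in range(1,25):
    ph=min(3*i,71); c=max(.022-.005*i,.009); r=.165-.005*ph/71; a=np.radians(ph)
    p=h+np.array([[np.cos(a),-np.sin(a)],[np.sin(a),np.cos(a)]])@[-c,-r]; print(ph,p.round(3))
```

```text
3 [ 0.014 -0.   ]
6 [0.027 0.   ]
9 [0.039 0.001]
12 [0.047 0.003]
15 [0.056 0.004]
18 [0.064 0.007]
21 [0.072 0.009]
24 [0.08  0.012]
27 [0.088 0.016]
30 [0.096 0.019]
33 [0.103 0.024]
36 [0.11  0.028]
39 [0.117 0.033]
42 [0.124 0.039]
45 [0.13  0.044]
48 [0.136 0.05 ]
51 [0.142 0.056]
54 [0.147 0.063]
57 [0.152 0.07 ]
60 [0.157 0.077]
63 [0.161 0.084]
66 [0.165 0.092]
69 [0.168 0.099]
71 [0.17  0.104]
```

Emit:
{"name": "move_arm", "arguments": {
  "increments": [
    {"x":0.007,"y":0,"z":0,"wx":0,"wy":0,"wz":1.5},
    {"x":0.014,"y":0,"z":0,"wx":0,"wy":0,"wz":3},
    {"x":0.027,"y":0,"z":0,"wx":0,"wy":0,"wz":6},
    {"x":0.039,"y":0.001,"z":0,"wx":0,"wy":0,"wz":9},
    {"x":0.047,"y":0.003,"z":0,"wx":0,"wy":0,"wz":12},
    {"x":0.056,"y":0.004,"z":0,"wx":0,"wy":0,"wz":15},
    {"x":0.064,"y":0.007,"z":0,"wx":0,"wy":0,"wz":18},
    {"x":0.072,"y":0.009,"z":0,"wx":0,"wy":0,"wz":21},
    {"x":0.08,"y":0.012,"z":0,"wx":0,"wy":0,"wz":24},
    {"x":0.08,"y":0.012,"z":0,"wx":0,"wy":0,"wz":24}
  ]
}}

```text
t: 5.95
ee_pos: [0.5158, -0.1883, 0.1625]
orientation: [-0.0, 0.295, 0.955, 0.0]
ft_force: [-2.6, -3.2, 5.2]
grip_width: 0.0004
```

Run:
```python
from h import *
s=monitor.read_state(); print(s["t"],s["ee_pos"],s["ft_force"],s["wrist_torque"],s["qpos"].round(2))
H=np.array([.5996,-.0481]); y=.1467+1.5708
# next targets in present tool axes
X=np.array([np.cos(.1467),np.sin(.1467)]);Y=np.array([-X[1],X[0]])
for th in [*np.arange(.80,1.56,.05),1.56]:
    D=-Y*np.cos(th)-X*np.sin(th);N=X*np.cos(th)-Y*np.sin(th)
    p=H+(.163-.004*(th-.74)/.8)*D+.009*N; a,b=rel([*p,.1625],np.arctan2(-D[1],-D[0])); print(round(th,2),p.round(3),a.round(3),b.round(1))
f=optics.grab_frame("scene")
cv2.imwrite("pics/sc3.png",cv2.resize(f["frame"][60:240,140:340,::-1],None,fx=3.2,fy=3.2,interpolation=cv2.INTER_CUBIC))
```

```text
5.95 [ 0.51577425 -0.18834967  0.16246475] [-2.57276999 -3.16965754  5.20968501] [-0.7590943   0.63924398 -0.01941909] [-0.43  0.35  0.82  1.97 -0.31  0.95  1.52]
0.8 [ 0.508 -0.183] [ 0.01  0.   -0.  ] [ 0.  -0.1  3.1]
0.85 [ 0.501 -0.178] [ 0.018  0.001 -0.   ] [ 0.  -0.1  5.9]
0.9 [ 0.495 -0.173] [ 0.026  0.001 -0.   ] [ 0.  -0.1  8.8]
0.95 [ 0.489 -0.167] [0.034 0.003 0.   ] [ 0.  -0.1 11.7]
1.0 [ 0.484 -0.161] [0.042 0.004 0.   ] [ 0.  -0.1 14.5]
1.05 [ 0.478 -0.155] [0.05  0.006 0.   ] [ 0.  -0.1 17.4]
1.1 [ 0.473 -0.149] [0.057 0.009 0.   ] [ 0.  -0.1 20.3]
1.15 [ 0.469 -0.142] [0.065 0.012 0.   ] [ 0.  -0.1 23.1]
1.2 [ 0.464 -0.135] [0.072 0.015 0.   ] [ 0.  -0.1 26. ]
1.25 [ 0.46  -0.128] [0.08  0.018 0.   ] [ 0.  -0.1 28.9]
1.3 [ 0.457 -0.121] [0.086 0.022 0.   ] [ 0.  -0.1 31.7]
1.35 [ 0.454 -0.114] [0.093 0.026 0.   ] [ 0.  -0.1 34.6]
1.4 [ 0.451 -0.107] [0.1   0.031 0.   ] [ 0.  -0.1 37.4]
1.45 [ 0.448 -0.099] [0.106 0.036 0.   ] [ 0.  -0.1 40.3]
1.5 [ 0.446 -0.091] [0.112 0.041 0.   ] [-0.  -0.1 43.2]
1.55 [ 0.444 -0.083] [0.118 0.046 0.   ] [-0.  -0.1 46. ]
1.56 [ 0.444 -0.082] [0.119 0.047 0.   ] [-0.  -0.1 46.6]
```

View pics/sc3.png

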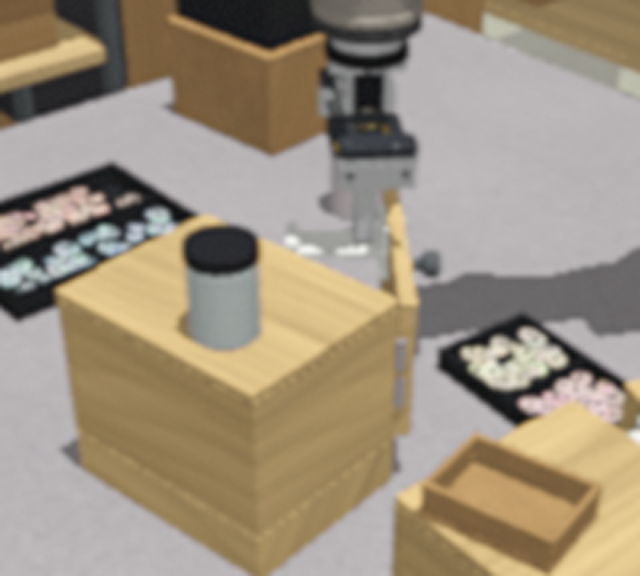

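The door is now open about 0.75 rad. The tongue is at (330,240) and clear of the catch, still held down, and the jar has not moved. I'll continue the arc.

Emit:
{"name": "move_arm", "arguments": {
  "increments": [
    {"x":0.01,"y":0,"z":0,"wx":0,"wy":0,"wz":3},
    {"x":0.018,"y":0.001,"z":0,"wx":0,"wy":0,"wz":6},
    {"x":0.026,"y":0.001,"z":0,"wx":0,"wy":0,"wz":9},
    {"x":0.034,"y":0.003,"z":0,"wx":0,"wy":0,"wz":11.5},
    {"x":0.042,"y":0.004,"z":0,"wx":0,"wy":0,"wz":14.5},
    {"x":0.05,"y":0.006,"z":0,"wx":0,"wy":0,"wz":17.5},
    {"x":0.057,"y":0.009,"z":0,"wx":0,"wy":0,"wz":20.5},
    {"x":0.065,"y":0.012,"z":0,"wx":0,"wy":0,"wz":23},
    {"x":0.072,"y":0.015,"z":0,"wx":0,"wy":0,"wz":26},
    {"x":0.08,"y":0.018,"z":0,"wx":0,"wy":0,"wz":29}
  ]
}}

```text
t: 7.0
ee_pos: [0.461, -0.129, 0.1626]
orientation: [0.0, 0.525, 0.851, 0.0]
ft_force: [2.2, 1.8, 5.2]
grip_width: 0.0005
```

Run:
```python
from h import *
s=monitor.read_state(); print(s["t"],s["ee_pos"],s["ft_force"],s["wrist_torque"],s["qpos"].round(2))
H=np.array([.5996,-.0481]); X=np.array([np.cos(.1467),np.sin(.1467)]);Y=np.array([-X[1],X[0]])
for th in [1.3,1.35,1.4,1.45,1.5,1.55,1.57]:
    D=-Y*np.cos(th)-X*np.sin(th);N=X*np.cos(th)-Y*np.sin(th)
    p=H+(.163-.004*(th-.74)/.8)*D+.009*N; a,b=rel([*p,.1625],np.arctan2(-D[1],-D[0])); print(round(th,2),p.round(3),a.round(3),b.round(1))
```

```text
7.0 [ 0.4610014  -0.12896621  0.16255219] [2.20395124 1.81302322 5.16023467] [ 0.10980983 -0.43322351  0.00634836] [-0.73  0.23  1.01  2.12 -0.25  0.91  0.89]
1.3 [ 0.457 -0.121] [ 0.009 -0.     0.   ] [ 0.  -0.   2.8]
1.35 [ 0.454 -0.114] [0.017 0.    0.   ] [ 0.  -0.   5.6]
1.4 [ 0.451 -0.107] [0.025 0.001 0.   ] [ 0.  -0.   8.5]
1.45 [ 0.448 -0.099] [0.033 0.002 0.   ] [ 0.  -0.  11.4]
1.5 [ 0.446 -0.091] [0.04  0.004 0.   ] [ 0.  -0.  14.2]
1.55 [ 0.444 -0.083] [0.048 0.006 0.   ] [ 0.  -0.  17.1]
1.57 [ 0.444 -0.08 ] [0.051 0.006 0.   ] [ 0.  -0.  18.2]
```

Emit:
{"name": "move_arm", "arguments": {
  "increments": [
    {"x":0.009,"y":0,"z":0,"wx":0,"wy":0,"wz":3},
    {"x":0.017,"y":0,"z":0,"wx":0,"wy":0,"wz":5.5},
    {"x":0.025,"y":0.001,"z":0,"wx":0,"wy":0,"wz":8.5},
    {"x":0.033,"y":0.002,"z":0,"wx":0,"wy":0,"wz":11.5},
    {"x":0.04,"y":0.004,"z":0,"wx":0,"wy":0,"wz":14},
    {"x":0.046,"y":0.005,"z":0,"wx":0,"wy":0,"wz":16},
    {"x":0.051,"y":0.006,"z":0,"wx":0,"wy":0,"wz":18},
    {"x":0.051,"y":0.006,"z":0,"wx":0,"wy":0,"wz":18},
    {"x":0.051,"y":0.006,"z":0,"wx":0,"wy":0,"wz":18}
  ]
}}

```text
t: 7.9
ee_pos: [0.4434, -0.0808, 0.1625]
orientation: [-0.0, 0.65, 0.76, 0.0]
ft_force: [-0.3, 0.2, 4.0]
grip_width: 0.0006
```

Run:
```python
from h import *
s=monitor.read_state(); print(s["t"],s["ee_pos"],s["ft_force"],s["qpos"].round(2))
f=optics.grab_frame("scene")
cv2.imwrite("pics/sc4.png",cv2.resize(f["frame"][60:240,160:360,::-1],None,fx=3.2,fy=3.2,interpolation=cv2.INTER_CUBIC))
```

```text
7.9 [ 0.44342099 -0.08076295  0.16251145] [-0.28172883  0.20593018  3.97848099] [-0.96  0.18  1.12  2.18 -0.2   0.9   0.44]
```

View pics/sc4.png

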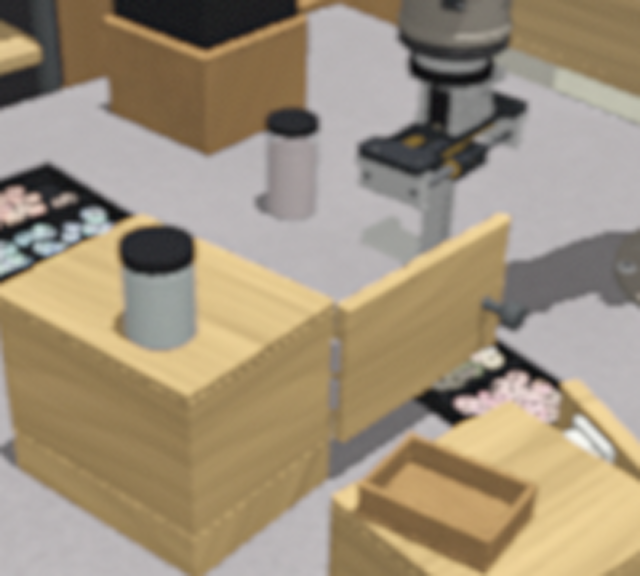

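The door stands about square to the cupboard and the jar is in place at (158,290). Now I'll lift straight out and back away from the door.

Emit:
{"name": "move_arm", "arguments": {
  "increments": [
    {"x":0,"y":0,"z":-0.01,"wx":0,"wy":0,"wz":0},
    {"x":0,"y":0,"z":-0.03,"wx":0,"wy":0,"wz":0},
    {"x":-0.002,"y":0,"z":-0.06,"wx":0,"wy":0,"wz":0},
    {"x":-0.02,"y":0,"z":-0.1,"wx":0,"wy":0,"wz":0},
    {"x":-0.06,"y":0,"z":-0.13,"wx":0,"wy":0,"wz":0},
    {"x":-0.1,"y":0,"z":-0.15,"wx":0,"wy":0,"wz":0},
    {"x":-0.14,"y":0,"z":-0.15,"wx":0,"wy":0,"wz":0},
    {"x":-0.18,"y":0,"z":-0.15,"wx":0,"wy":0,"wz":0},
    {"x":-0.2,"y":0,"z":-0.15,"wx":0,"wy":0,"wz":0},
    {"x":-0.2,"y":0,"z":-0.15,"wx":0,"wy":0,"wz":0}
  ]
}}

```text
t: 8.95
ee_pos: [0.4743, -0.2796, 0.3119]
orientation: [-0.0, 0.65, 0.76, -0.001]
ft_force: [0.0, 1.2, 1.2]
grip_width: 0.0005
```

Run:
```python
from h import *
s=monitor.read_state(); print(s["t"],s["ee_pos"],s["ft_force"])
f=optics.grab_frame("top"); print([(r["p"],np.round(r["point"],4)) for r in place_of(f,"bead_jar")+place_of(f,"wide_tongue")], [(r["p"],np.round(r["point"],4)) for r in spot_in(f,"narrow_door")])
cv2.imwrite("pics/top9.png",cv2.resize(f["frame"][120:320,90:380,::-1],None,fx=2.7,fy=2.7,interpolation=cv2.INTER_CUBIC))
```

```text
8.95 [ 0.47434995 -0.27960559  0.31187147] [0.01411223 1.21758583 1.21330665]
[(0.59, array([ 0.7425, -0.106 ,  0.1991])), (0.69, array([ 0.4416, -0.0878,  0.1808]))] [(0.9, array([0.5683, 0.2024, 0.1837]))]
```

View pics/top9.png

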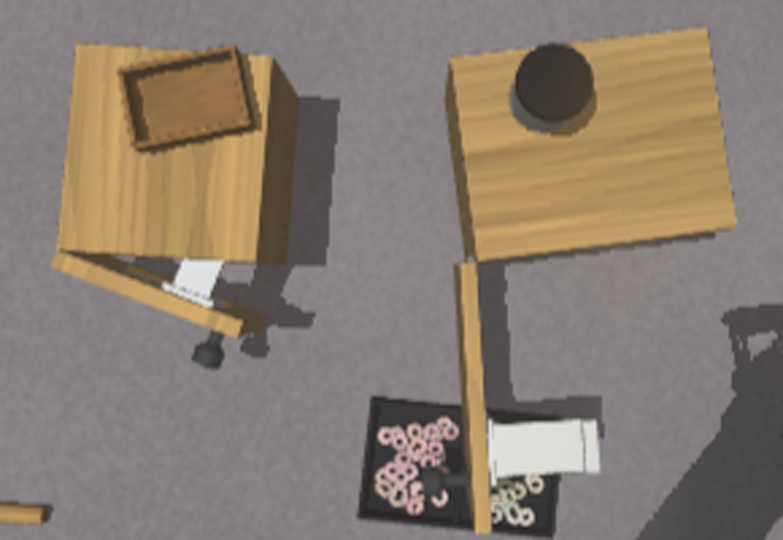

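The top view shows the wide door at (477,262)→(490,532), about 93–96° open. The jar is at (555,83) and the narrow door is unchanged. I'll check the door isn't drifting, then hand in.

Run:
```python
from h import *
H=np.array([.5996,-.0481]); X=np.array([np.cos(.1467),np.sin(.1467)]);Y=np.array([-X[1],X[0]])
r0=None
for k in range(8):
    f=optics.grab_frame("top")
    if k in(0,7):
        g=f["frame"].astype(int)
        if r0 is None: r0=g
        P=lambda u,v: back(f,((u+.5)/2.7-.5+90,(v+.5)/2.7-.5+120),.196)[:2]
        for a,b in(((477,262),(490,532)),((457,265),(475,532))):
            e=P(*b)-P(*a); print(np.arctan2(-e@X,-e@Y))
print("max change at door",abs(g-r0)[210:320,255:320].max())
s=monitor.read_state(); print(s["t"],s["ee_pos"],abs(s["qvel"]).max())
```

```text
1.6560999476461542
1.6352023542101106
1.6560999476461542
1.6352023542101106
max change at door 3
9.55 [ 0.47429347 -0.27766173  0.3126252 ] 0.007088365760517979
```

```bash
python3 -c "
from workcell import sign_off; print(sign_off())"
```

```text
the job is handed in; nothing more can be done
None
```

I handed the job in at about 9.6 s: the wide cupboard's door is open about square, with the catch's tongue held down for the whole pull. I went in behind the door with shut fingers, pressed the tongue about 16 mm (about 4–5 N of spring force) and swung the door round its hinge. Then I lifted straight out and backed off.

What my last checks showed:
- **Door angle:** it measures about 1.64 rad (94°) from the top camera, a few degrees past the 1.57 I aimed for. It did not move over the last 0.4 s.
- **Jar:** it is at (0.742, -0.106), within 2 mm of where it started.
- **Narrow door:** it is unchanged to within 1 mm.
- **Robot:** it touches nothing, with the fingertips at z = 0.31 m.

No check failed. The only disagreement is in the door angle: its two edges gave 1.636 and 1.656 rad, and a rough estimate from the tongue's position gave about 1.63.

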